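# Stamp a name plate in the lever press

## Robot

A 6-joint arm with a two-finger parallel gripper is mounted at the origin on the work surface. World frame = base frame: x ahead of the robot, y to its left, z up, the work surface at z = 0. Lengths are in m, angles in rad, forces in N, time in s.
With the tool pointing down it reaches from about 0.35 to 0.775 m from the base axis. Payload 5.5 kg.
Tool frame: the origin (TCP) lies at the very end of the fingers, on their centre line; the grasp point (between the pads) lies 19 mm behind it (manip.pinch_z is the z of the grasp point in the tool frame, in m); z points along the fingers, y is the line along which they close (so a half turn about z gives the same grasp; the last joint's range is limited). The gripper opens to 85 mm and grips with 20 to 120 N. Pads are 22 mm wide; open, the fingers measure 114 mm over their backs; the gripper's body (76 mm by 85 mm) begins 54 mm behind the grasp point. The pads swing forward as they close: fully open they stand 13 mm farther back than shut.
Start: joints at [0.97, 0.313, 0.046, 1.304, 0, 1.431], TCP at [0.256, 0.515, 0.231] pointing down, gripper open.
Joint ranges: [-2.76, 2.76], [-0.86, 1.69], [-1.03, 1.26], [-2.2, 2.34], [-1.47, 1.5], [-3.14, 3.14]. Speed limits (rad/s): [2.57, 2.57, 3.14, 3.14, 3.14, 3.14].

## Interface

Orientations are given as a unit quaternion [x, y, z, w].
In Python, from rig import monitor, cams, ticket, finder, manip gives the robot as it stands. The module is installed in compiled form; this text tells all that it offers.
- The arm moves only by the shell command python3 -m jog 'ROWS' [FORCE]. ROWS is text: rows parted by semicolons, each of 5 numbers parted by spaces: the opening, from 0 (shut) to 1 (fully open), then the shift along the tool's x, y, z in m, then the turn about the tool's z in degrees. A call has 1 to 20 rows; each row is the pose to reach, as a shift and turn from the pose commanded when the call began, along the tool's axes at that moment; what a row does not reach only later rows make up. A row lasts 1/8 s, in which the tool goes at most 62.5 mm and 10.7 degrees, less where a joint would pass 70% of its speed; a pose out of reach is approached as far as the arm can. A call with a gripper value outside its range is refused whole. The fingers move at their own pace and stop on an object; FORCE is the grip in N (left out, the last holds). Time passes only in rows, so rows that repeat a pose let the fingers close. It gives the time, the measured TCP pose, the force, the opening and the grip force at its end, in the units of the state.
- monitor.read_state(): the state, without advancing time (a new reading comes with each control period).
- cams.read_camera(name): name is "side" or "top"; returns a dict with "frame" (420x560x3 uint8, red, green, blue), "vertical_fov" (degrees; the focal length in pixels is half the picture's height over the tangent of half this angle, whatever the lens; pixels are square), "cx", "cy" (the principal point, pixels), "R" (3x3) and "t" (3): a world point X has camera coordinates R X + t. Camera axes: x right, y down, z forward; pixel columns grow to the right and rows downward; lengths in m; the calibration is good to about 2 mm. A picture is of the moment at which its call begins. There is no depth.
- ticket.finish_job(): hands the job in; it is judged then, once.
Trained networks look in the newest picture that a camera, given by its name, has taken for a name from the list of things; names that differ only in an ending like _2 or _b are one class to them, and where a whole thing is asked for, a point or a joint stands for the part that bears it (a point fixed in the world has none). Each returns a list of dicts, best first, with "score" (0 to 1); they miss things now and then, are a little off and sometimes report something else, mostly with a low value. They report only what shows in the picture. A call takes as long as a camera call. They do not tell look-alikes from the thing itself.
- finder.recognise(target, camera): "position" ([x, y, z] in m, in the coordinates of the camera as it stood for that picture, good to about 4 mm: the middle of the surface that is visible of it).
- finder.cut_out(target, camera): "region" (420x560 bool, what is visible of it).
The state is a dict: "clock": time; "qpos": joint angles; "joint_vel": joint speeds; "effort": joint torques, N m; "position": TCP position; "ee_rot": TCP orientation; "wrist_force": force on the tool from outside, world axes, zero at the start; "ft_torque": the same for the moment, N m; "grip_width": finger opening in m; "grip_force": force on a finger pad.
Only numpy, scipy, OpenCV 4.12 (cv2) and the standard library are available. Lean on these libraries where they do the work, as an engineer would, in place of code of your own. Each camera call takes 0.05 s, during which the arm holds its last target. There are 200 camera calls.

## Task

Stamp the square end of the wooden name plate: take the plate out of its snug holder, slide it square end first into the throat of the lever press until it is fully home against the stop, then swing the sprung lever all the way down to its stop and let it come fully back up while the plate stays home. Then take the plate out and lay it flat in the black open tray, setting it down rather than dropping it. Leave the calculator and the mug where they are.

Things in the scene. Friction and masses are not known exactly. Their poses are not given: they have to be found in the camera images.
- name_plate: loose flat plate of pale wood, 170 long (x) x 44 wide (y) x 16 thick mm, about 80 g. Origin: centre of its underside, z up. The +x end is square, the -x end has rounded corners (12 mm radius) and a dark 10 mm spot near it. It starts lying in the holder.
- square_end (a point): middle of the plate's square end face: 85 mm from the plate's origin along its +x, 8 mm above its underside. This end goes into the press.
- round_end (a point): middle of the plate's rounded end face: 85 mm from the origin along the plate's -x, 8 mm above its underside.
- holder: fixed grey plastic holder, 186 (x) x 56 (y) x 30 mm. Origin: centre of its underside. Floor 8 mm above the desk. Walls 30 mm high surround the plate with 2 to 3 mm play, except for a 66 mm long finger gap in the middle of each long side (x -33 to +33 mm), where the plate can be gripped across its width from above; its ends cannot be gripped there. The plate's +x is the holder's +x.
- press: fixed lever stamping press, white and grey steel. Origin: centre of its underside; x points into the throat (its front is -x), z up. Bed 110 mm wide, top 14 mm above the desk, from x = -130 mm to the stop. Head over the throat: 90 mm wide, 56 to 190 mm above the desk, front face at x = -52 mm. A 28 mm round ram hangs over x = 0, 46 mm above the desk at rest; it comes down with the lever.
- throat_mouth (a point): middle of the throat's mouth on the bed's top: (-52, 0, 14) mm in the press's frame, under the head's front face. From here two guide cheeks 50 mm apart (y +-25 mm, 12 mm thick) run to the stop; small flared lead-ins, 16 mm high above the bed, widen to about 70 mm at x = -74 mm.
- throat_stop (a point): middle of the stop (the column's face) on the bed's top: (48, 0, 14) mm in the press's frame, 100 mm behind the head's front face. The plate is home when flat on the bed with its square end against the stop; then 70 mm of it, the rounded end, stick out in front of the head.
- lever_pivot (a point): point on the lever's hinge axis, in the plane of the middle of the lever's grip; at (0, -143, 150) mm in the press's frame. The hinge axis is the press's y axis direction.
- lever_grip (a point): middle of the lever's grip, a level black bar 24 mm in diameter, 75 mm long along the press's y, 170 mm from the hinge axis, on the press's right (-y). At rest it leans to the front (-x), 35 degrees above horizontal, 247 mm above the desk, 139 mm to the hinge's -x; at the stop it is 25 degrees below horizontal, 78 mm above the desk, 154 mm to the hinge's -x. Push it down from above.
- lever_arm (a joint): lever angle in rad: 0 at rest (up), grows as the grip is swung down, 1.05 at the stop. A return spring holds it up: about 4 N straight down on the grip to start it and 10 N at the stop; it comes back up by itself within about a second when let go.
- tray: fixed black open tray, 250 (x) x 160 (y) x 25 mm high, walls and floor 4 mm thick. Origin: centre of its underside.
- calculator: loose white desk calculator, 90 (x) x 130 (y) x 18 mm, bystander. Origin: centre of its underside.
- mug: loose white mug, 80 mm in diameter, 90 mm high, bystander. Origin: centre of its underside.
There are look-alikes about, which are no part of the job. Of the things that look like the name_plate, the larger one is meant.

How it is judged:
On the way, in this order (a step that is already met when the one before it is completed fails the run):
1. the plate lies fully home in the press, its square end within 4 mm of the stop, the lever still up (x of square_end in the frame of press above 0.044 m and y of square_end in the frame of press between -0.006 and 0.006 m and z of square_end in the frame of press below 0.027 m and angle between the x axis of name_plate and the x axis of press, either way round below 0.1 rad and value of joint lever_arm below 0.1 rad), for 0.2 s.
2. the lever is swung down to its stop (over 1.0 rad) with the plate home (x of square_end in the frame of press above 0.044 m and y of square_end in the frame of press between -0.006 and 0.006 m and z of square_end in the frame of press below 0.027 m and angle between the x axis of name_plate and the x axis of press, either way round below 0.1 rad and value of joint lever_arm above 1 rad), for 0.1 s.
3. the lever is back up (under 0.06 rad) with the plate still home (x of square_end in the frame of press above 0.044 m and y of square_end in the frame of press between -0.006 and 0.006 m and z of square_end in the frame of press below 0.027 m and angle between the x axis of name_plate and the x axis of press, either way round below 0.1 rad and value of joint lever_arm below 0.06 rad), for 0.1 s.
4. the plate, still held, is lowered into the tray: its middle under 30 mm above the tray's underside (x of square_end in the frame of tray between -0.123 and 0.123 m and y of square_end in the frame of tray between -0.078 and 0.078 m and x of round_end in the frame of tray between -0.123 and 0.123 m and y of round_end in the frame of tray between -0.078 and 0.078 m and z of name_plate in the frame of tray below 0.03 m and contact force between the fingers and name_plate above 0.5 N), for 0.05 s.
At the end, for the whole second after the job is handed in: The plate lies flat (within 0.06 rad) and still on the tray's floor, both ends inside the walls, released, and the lever is back up (under 0.06 rad) (x of square_end in the frame of tray between -0.123 and 0.123 m and y of square_end in the frame of tray between -0.078 and 0.078 m and x of round_end in the frame of tray between -0.123 and 0.123 m and y of round_end in the frame of tray between -0.078 and 0.078 m and z of name_plate in the frame of tray below 0.008 m and angle between name_plate's own z axis and vertical below 0.06 rad and linear speed of name_plate below 0.01 m/s and value of joint lever_arm below 0.06 rad); the robot touches nothing.
It fails at once if the calculator is pushed more than 20 mm from its place (distance of calculator from where it was at the start of the episode above 0.02 m).
It fails at once if the mug is pushed more than 20 mm from its place (distance of mug from where it was at the start of the episode above 0.02 m).
It also fails if it takes over 72 s, if anything falls off the work surface, if the arm or the gripper's body presses on something with over 40 N, if the wrist force passes 120 N, or if a joint passes its speed limit or range.

## Working session

There is one attempt and no reset: what is moved stays moved. The work goes in short steps, Python scripts to look and compute and a shell command to move; the robot and the scene stay as the last step left them, time stands still between calls to the robot, and variables do not carry over. Pictures are saved under pics/ and viewed, at most 13 in all, crops included, and the job is handed in when it is done.

```bash
mkdir -p pics
cat > h.py <<'E'
import numpy as np, cv2
from rig import monitor, cams, ticket, finder, manip
from scipy.spatial.transform import Rotation as Ro
def cam(n):
    c=cams.read_camera(n); c['f']=c['frame'].shape[0]/2/np.tan(np.radians(c['vertical_fov'])/2); c['R']=np.array(c['R']);c['t']=np.array(c['t']); return c
def w(c,p): return c['R'].T@(np.array(p)-c['t'])
def pix2w(c,u,v,z):
    d=c['R'].T@np.array([(u-c['cx'])/c['f'],(v-c['cy'])/c['f'],1]); o=-c['R'].T@c['t']
    return o+d*(z-o[2])/d[2]
def proj(c,X):
    p=c['R']@np.array(X)+c['t']; return np.array([c['cx']+c['f']*p[0]/p[2], c['cy']+c['f']*p[1]/p[2]])
def st():
    s=monitor.read_state(); R=Ro.from_quat(s['ee_rot']).as_matrix()
    return s,np.array(s['position']),R
E
python3 - <<'E'
from h import *
np.set_printoptions(precision=4,suppress=True)
s,p,R=st(); print(s['clock'],p,R,manip.pinch_z)
for n in('top','side'):
    c=cam(n); cv2.imwrite(f'pics/{n}0.png',c['frame'][:,:,::-1]); print(n,c['vertical_fov'],c['cx'],c['cy'],-c['R'].T@c['t'],c['R'][2])
    for t in ['name_plate','holder','press','lever_grip','tray','calculator','mug']:
        for r in finder.recognise(t,n)[:3]: print(t,round(r['score'],2),w(c,r['position']),proj(c,w(c,r['position'])).round())
E
```

```text
0.0 [0.2554 0.5146 0.2304] [[-0.8957  0.4447 -0.001 ]
 [ 0.4447  0.8957 -0.0015]
 [ 0.0002 -0.0018 -1.    ]] -0.0187
top 55.399316229477655 286.73610289242174 209.29721224126243 [ 0.4296 -0.0404  1.1143] [ 0.1931 -0.0017 -0.9812]
name_plate 0.96 [0.5342 0.1107 0.0275] [230. 249.]
name_plate 0.72 [ 0.509  -0.0325  0.0108] [283. 259.]
name_plate 0.66 [0.5301 0.0912 0.0342] [237. 250.]
holder 0.91 [0.5302 0.0922 0.0319] [237. 250.]
press 0.94 [ 0.6011 -0.2111  0.1921] [359. 214.]
lever_grip 0.9 [ 0.4778 -0.3174  0.2486] [415. 266.]
tray 0.94 [0.5082 0.3518 0.0024] [144. 258.]
calculator 0.72 [0.7731 0.0803 0.0197] [244. 165.]
mug 0.92 [ 0.6268 -0.4257  0.0463] [428. 215.]
mug 0.38 [0.5319 0.1119 0.0234] [230. 250.]
side 55.327253626792164 277.0623200071233 211.13414274989879 [0.3285 0.5456 0.8676] [ 0.2869 -0.6029 -0.7445]
name_plate 0.97 [0.5281 0.1143 0.0253] [281. 300.]
name_plate 0.65 [ 0.5079 -0.0248  0.0087] [311. 262.]
holder 0.62 [0.5119 0.1394 0.021 ] [283. 312.]
press 0.7 [ 0.6065 -0.1775  0.1316] [299. 179.]
lever_grip 0.6 [ 0.4929 -0.3068  0.2282] [359. 132.]
tray 0.8 [0.5236 0.3228 0.0054] [243. 387.]
calculator 0.6 [0.7667 0.0901 0.0187] [201. 260.]
mug 0.56 [ 0.5908 -0.4088  0.0689] [331. 148.]
```

View pics/top0.png

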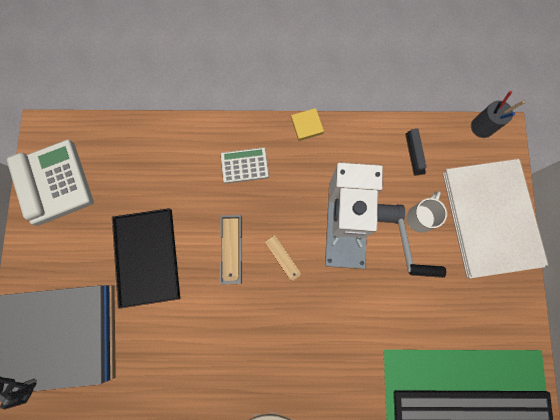

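View pics/side0.png

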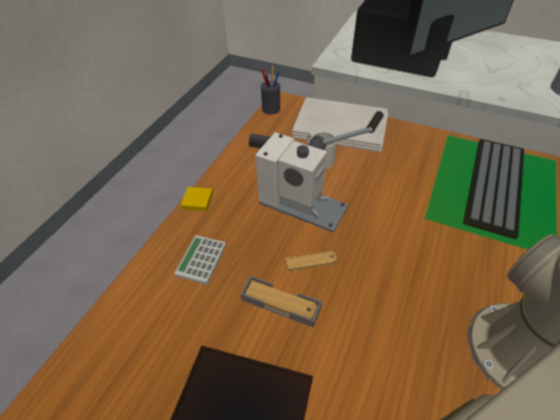

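The top view shows the plate in its holder at (231,249), spot end at the bottom (near the robot). The larger plate is the one in the holder; the loose decoy is at (283,258). The press is at (358,215) with its bed front at (345,267), the lever grip at (427,271) and the tray at (146,258). The side view agrees.

Run:
```python
from h import *
np.set_printoptions(precision=4,suppress=True)
c=cam('top')
im=c['frame'][:,:,::-1]
cv2.imwrite('pics/press.png',cv2.resize(im[145:285,210:410],None,fx=4,fy=4,interpolation=cv2.INTER_CUBIC))
for t,z in [('name_plate',.024),('tray',.025),('holder',.03)]:
    for r in finder.cut_out(t,'top')[:2]:
        m=r['region']; v,u=np.nonzero(m)
        P=np.array([pix2w(c,a,b,z)[:2] for a,b in zip(u,v)],np.float32)*1000
        print(t,r['score'],m.sum(),u.mean(),v.mean(),P.mean(0),cv2.minAreaRect(P), np.linalg.svd(P-P.mean(0),full_matrices=False)[2][0])
```

```text
name_plate 0.81 544 282.1470588235294 257.41911764705884 [511.2426 -30.2953] ((510.6743469238281, -30.752967834472656), (126.23347473144531, 32.52384948730469), 34.26593017578125) [-0.8247 -0.5656]
name_plate 0.57 1087 230.1407543698252 249.06439742410305 [533.5598 111.4156] ((534.468994140625, 111.32295227050781), (170.24827575683594, 47.59722900390625), 3.138097047805786) [-0.9991 -0.0432]
tray 0.71 5743 144.91345986418247 258.19223402402923 [508.2559 341.272 ] ((510.96649169921875, 341.5285949707031), (252.66366577148438, 170.22482299804688), 8.956958770751953) [-0.9857 -0.1684]
holder 0.84 447 232.97091722595079 253.61297539149888 [521.0468 102.5101] ((533.9539794921875, 109.59318542480469), (185.30462646484375, 62.34074783325195), 2.1056249141693115) [-0.9996  0.0297]
```

View pics/press.png

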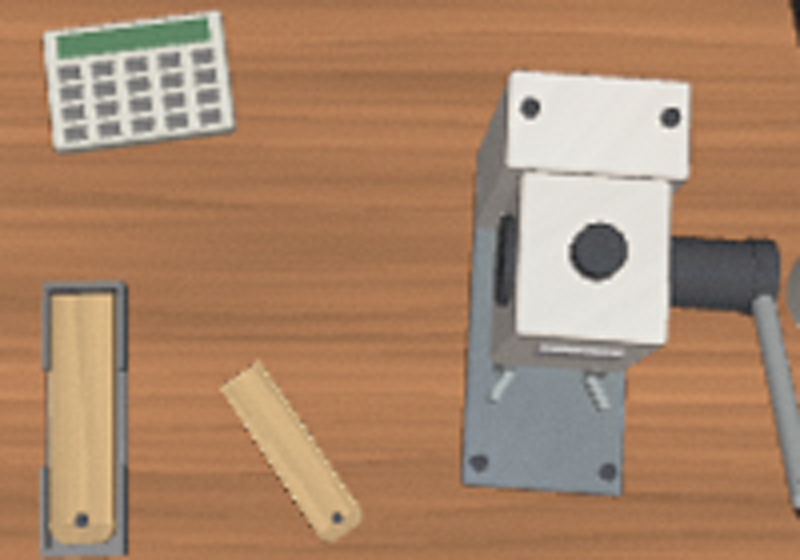

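The crop shows the press front bed corners at (462,484) and (620,494), and the head top corners at (521,175), (670,180), (666,344) and (518,334). Plate corners are at (50,294), (114,294), (48,541) and (114,543), and the flare tips at (493,400) and (605,408).

Run:
```python
from h import *
from scipy.optimize import least_squares
np.set_printoptions(precision=4,suppress=True)
c=cam('top')
U=lambda x,y:(210+(x+.5)/4-.5,145+(y+.5)/4-.5)
def fit(obj,pts,x0):
    def f(q,full=False):
        C,S=np.cos(q[2]),np.sin(q[2])
        return np.concatenate([proj(c,[q[0]+C*o[0]-S*o[1],q[1]+S*o[0]+C*o[1],o[2]])-U(*p) for o,p in zip(obj,pts)])
    r=least_squares(f,x0,loss='soft_l1'); print(r.x,np.degrees(r.x[2]),r.fun.round(1)); return r.x
b=[(-.13,.055,.014),(-.13,-.055,.014)]; bp=[(462,484),(620,494)]
h=[(-.052,.045,.19),(-.052,-.045,.19)]; hp=[(518,334),(666,344)]
fl=[(-.074,.035,.03),(-.074,-.035,.03)]; flp=[(493,400),(605,408)]
x0=[.58,-.18,0]
fit(b,bp,x0);fit(h,hp,x0);fit(b+h,bp+hp,x0);fit(b+h+fl,bp+hp+fl and bp+hp+flp,x0)
print('plate');fit([(.085,.022,.024),(.085,-.022,.024)],[(50,294),(114,294)],[.53,.11,0])
fit([(.085,.022,.024),(.085,-.022,.024),(-.085,.01,.024),(-.085,-.01,.024)],[(50,294),(114,294),(62,543),(103,544)],[.53,.11,0])
fit([(.093,.028,.03),(.093,-.028,.03),(-.093,.028,.03),(-.093,-.028,.03)],[(43,284),(127,283),(40,553),(127,555)],[.53,.11,0])
print(pix2w(c,*U(82,520),.024))
for k in ('lever_grip',): print([ (w(c,r['position']),r['score']) for r in finder.recognise(k,'top')])
```

```text
[ 0.6167 -0.209  -0.0579] -3.3168798540428717 [-0.4 -0.   0.4  0. ]
[ 0.6165 -0.2108 -0.0621] -3.5553710383048354 [-0.8 -0.   0.8  0. ]
[ 0.6165 -0.2104 -0.0651] -3.7271314393160155 [-0.2 -0.1  0.6  0.2 -1.  -0.1  0.5  0. ]
[ 0.6167 -0.2106 -0.066 ] -3.782736070406742 [-0.2 -0.2  0.6  0.1 -1.  -0.2  0.6 -0.   1.   0.2 -1.2  0.1]
plate
[0.5336 0.1137 0.0047] 0.2668297573814079 [ 0.  0. -0. -0.]
[0.5337 0.1115 0.0299] 1.7106022422073262 [ 0.1  0.2 -0.  -0.2  1.2  0.2 -1.6 -0.2]
[0.5333 0.1091 0.0241] 1.3789412842608937 [ 0.4 -0.4 -0.3 -0.6  0.3  1.  -0.4  0.1]
[0.4644 0.1093 0.024 ]
[(array([ 0.4793, -0.3163,  0.2491]), 0.83)]
```

```bash
cat >> h.py <<'E'
def go(x,y,z,yaw):  # desired TCP and tool-x heading deg -> row shift
    s,p,R=st(); d=R.T@(np.array([x,y,z])-p); a=np.degrees(np.arctan2(R[1,0],R[0,0]))
    t=-((yaw-a+180)%360-180)
    print('t',s['clock'],'pos',p.round(4),'yaw',round(a%360,2),'q',np.round(s['qpos'],2),'F',np.round(s['wrist_force'],1),'w',s['grip_width'],'gf',s['grip_force'])
    print('ROW shift',d.round(4),'turn',round(t,2))
PR=(.6166,-.2105,-.0635)
def P(x,y):
    C,S=np.cos(PR[2]),np.sin(PR[2]); return PR[0]+C*x-S*y,PR[1]+S*x+C*y
E
python3 - <<'E'
from h import *
go(.5176,.1108,.12,181.6)
go(.5176,.1108,.12,1.6)
c=cam('top'); print(proj(c,[*P(-.139,-.143),.247])); 
c2=cam('side'); print(proj(c2,[*P(-.139,-.143),.247]),proj(c2,[*P(-.13,.055),.014]),proj(c2,[*P(-.13,-.055),.014]),proj(c2,[*P(-.052,.045),.19]))
E
```

```text
t 1.1 pos [0.2557 0.5151 0.2313] yaw 153.6 q [ 0.97  0.31  0.05  1.3  -0.    1.43] F [0.5 0.1 0.6] w 0.0855244091731584 gf 0.0
ROW shift [-0.4143 -0.2457  0.1113] turn -28.0
t 1.1 pos [0.2557 0.5151 0.2313] yaw 153.6 q [ 0.97  0.31  0.05  1.3  -0.    1.43] F [0.5 0.1 0.6] w 0.0855244091731584 gf 0.0
ROW shift [-0.4143 -0.2457  0.1113] turn 152.0
[427.32054264 270.02222755]
[373.46632841 120.46633773] [332.75288277 228.80035731] [347.47108085 202.74531504] [311.44863867 170.21384851]
```

```bash
python3 -m jog '1 -0.414 -0.246 0.08 -28; 1 -0.414 -0.246 0.08 -28; 1 -0.414 -0.246 0.08 -28; 1 -0.414 -0.246 0.08 -28; 1 -0.414 -0.246 0.08 -28; 1 -0.414 -0.246 0.08 -28; 1 -0.414 -0.246 0.08 -28; 1 -0.414 -0.246 0.08 -28; 1 -0.414 -0.246 0.111 -28; 1 -0.414 -0.246 0.111 -28; 1 -0.414 -0.246 0.111 -28'
python3 - <<'E'
from h import *
go(.5176,.1108,.008,181.6)
c=cam('side'); cv2.imwrite('pics/s1.png',cv2.resize(c['frame'][200:380,180:420,::-1],None,fx=3,fy=3))
E
```

```text
clock: 2.58
position: [0.5171, 0.1111, 0.121]
ee_rot: [-0.014, 1.0, 0.0, 0.0]
wrist_force: [1.0, 0.1, -0.5]
grip_width: 0.0852
grip_force: 0.0
t 2.575 pos [0.5171 0.1111 0.121 ] yaw 181.64 q [ 0.06  0.28 -0.27  1.01  0.    0.03] F [ 1.   0.1 -0.5] w 0.08521113332131978 gf 0.0
ROW shift [-0.0005 -0.0003  0.113 ] turn 0.04
```

View pics/s1.png

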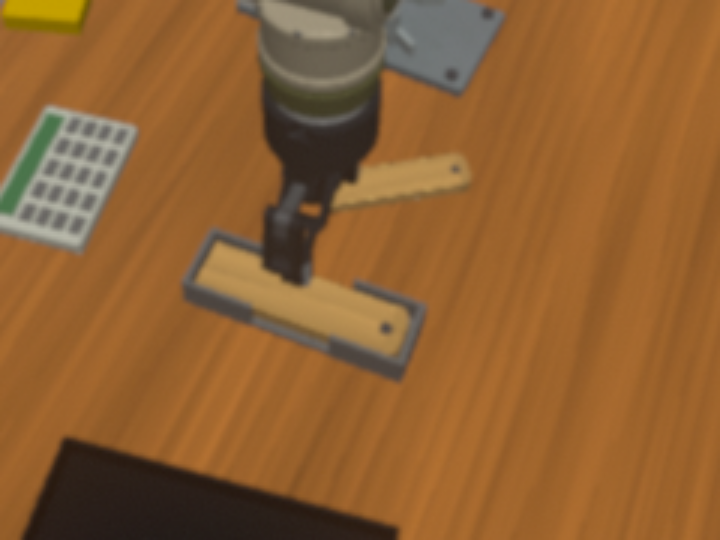

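The gripper is centred above the plate and lined up with the finger gap at about (290,310) in the crop. Descending.

```bash
python3 -m jog '1 0 0 0.03 0; 1 0 0 0.06 0; 1 0 0 0.085 0; 1 0 0 0.1 0; 1 0 0 0.108 0; 1 0 0 0.112 0; 1 0 0 0.112 0' 40; python3 -m jog '0.3 0 0 0 0; 0.3 0 0 0 0; 0.3 0 0 0 0; 0.3 0 0 0 0; 0.3 0 0 0 0; 0.3 0 0 0 0'
```

```text
clock: 3.5
position: [0.5175, 0.1107, 0.0087]
ee_rot: [-0.014, 1.0, 0.0, 0.0]
wrist_force: [-0.5, -0.2, 1.0]
grip_width: 0.0852
grip_force: 0.0
clock: 4.25
position: [0.5177, 0.1106, 0.0089]
ee_rot: [-0.014, 1.0, 0.0, 0.001]
wrist_force: [-1.3, -0.3, 5.9]
grip_width: 0.043
grip_force: 41.8
```

```bash
python3 -m jog '0.3 0 0 -0.01 0; 0.3 0 0 -0.03 0; 0.3 0 0 -0.06 0; 0.3 0 0 -0.1 0; 0.3 0 0 -0.12 0; 0.3 0 0 -0.12 0'
python3 - <<'E'
from h import *
x,y=P(-.191,0); go(x,y,.06,180+np.degrees(PR[2]))
E
```

```text
clock: 5.0
position: [0.5184, 0.1107, 0.1301]
ee_rot: [-0.014, 1.0, 0.0, 0.002]
wrist_force: [0.0, -0.4, -1.6]
grip_width: 0.043
grip_force: 41.1
t 5.0 pos [0.5184 0.1107 0.1301] yaw 181.6 q [ 0.06  0.28 -0.26  1.03  0.    0.03] F [ 0.  -0.4 -1.6] w 0.04297585113025261 gf 41.12665593624115
ROW shift [ 0.1012 -0.3064  0.0697] turn 5.24
```

```bash
python3 -m jog '0.3 0.04 -0.04 0 2; 0.3 0.07 -0.09 0 5; 0.3 0.101 -0.14 0 5.2; 0.3 0.101 -0.19 0 5.2; 0.3 0.101 -0.24 0 5.2; 0.3 0.101 -0.285 0.02 5.2; 0.3 0.101 -0.306 0.04 5.2; 0.3 0.101 -0.306 0.06 5.2; 0.3 0.101 -0.306 0.07 5.2; 0.3 0.101 -0.306 0.07 5.2; 0.3 0.101 -0.306 0.07 5.2'
python3 - <<'E'
from h import *
x,y=P(-.191,0); go(x,y,.0175,180+np.degrees(PR[2]))
c=cam('top'); cv2.imwrite('pics/t2.png',cv2.resize(c['frame'][190:330,290:450,::-1],None,fx=4,fy=4,interpolation=cv2.INTER_CUBIC))
c2=cam('side'); cv2.imwrite('pics/s2.png',cv2.resize(c2['frame'][100:280,240:420,::-1],None,fx=3,fy=3,interpolation=cv2.INTER_CUBIC))
E
```

```text
clock: 6.38
position: [0.4251, -0.1979, 0.0587]
ee_rot: [0.031, 1.0, -0.0, 0.0]
wrist_force: [0.3, 0.3, -1.4]
grip_width: 0.0428
grip_force: 41.2
t 6.375 pos [ 0.4251 -0.1979  0.0587] yaw 176.44 q [-0.61  0.24 -0.51  0.82  0.   -0.55] F [ 0.3  0.3 -1.4] w 0.04284126650807076 gf 41.22374653816223
ROW shift [-0.0009 -0.0004  0.0412] turn 0.08
```

View pics/t2.png

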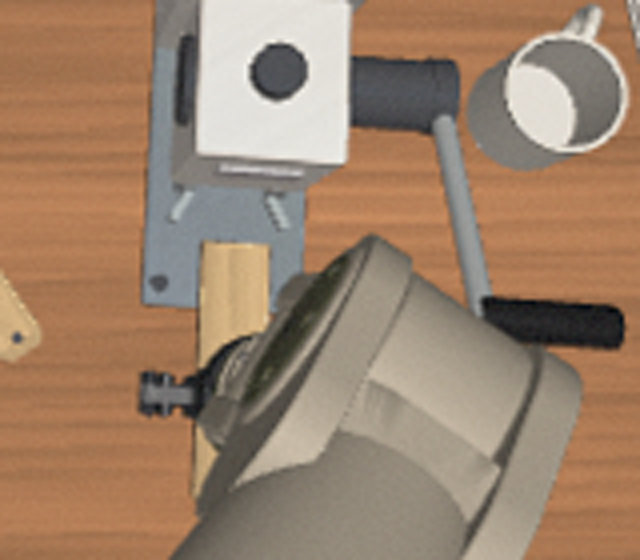

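View pics/s2.png

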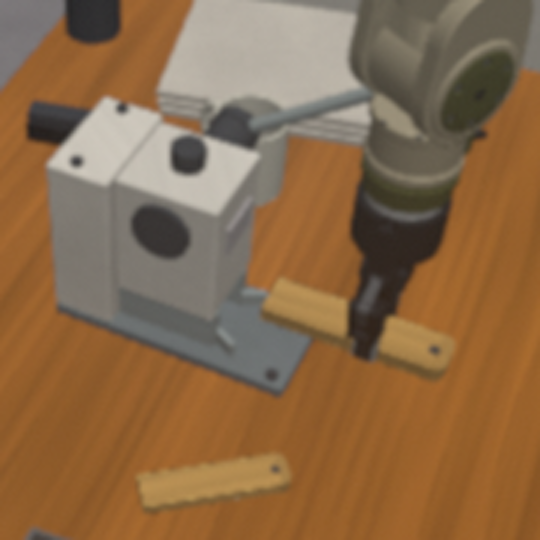

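The pictures show the plate squarely in front of the throat. The wrist block (crop (480,360)) comes near the lever grip (crop (555,325)), so I'll estimate clearance with a two-view silhouette hull before moving in.

```bash
cat > hull.py <<'E'
from h import *
from scipy.spatial import cKDTree
def hull():
    s,p,R=st(); q1=s['qpos'][0]; A=np.array([np.cos(q1),np.sin(q1),0]);N=np.array([np.sin(q1),-np.cos(q1),0])
    g=np.stack(np.meshgrid(np.arange(-.3,.2,.005),np.arange(-.1,.25,.005),np.arange(-.0,.5,.005),indexing='ij'),-1).reshape(-1,3)
    X=p+g[:,:1]*A+g[:,1:2]*N+g[:,2:]*[0,0,1]
    ok=np.ones(len(g),bool)
    for n in('top','side'):
        c=cam(n); b=cv2.imread(f'pics/{n}0.png')[:,:,::-1]
        d=cv2.absdiff(np.ascontiguousarray(b),c['frame']).max(2)>18
        m=cv2.morphologyEx(d.astype(np.uint8),cv2.MORPH_OPEN,np.ones((3,3))); m=cv2.morphologyEx(m,cv2.MORPH_CLOSE,np.ones((15,15)))
        if n=='side': m[225:,440:]=1
        q=X@c['R'].T+c['t']; u=(c['cx']+c['f']*q[:,0]/q[:,2]).round().astype(int); v=(c['cy']+c['f']*q[:,1]/q[:,2]).round().astype(int)
        ins=(u>=0)&(u<560)&(v>=0)&(v<420); ok&=~ins|(m[v.clip(0,419),u.clip(0,559)]>0)
    return g[ok]
def lever(th=0.):
    a=np.radians(35)-th; gx,gz=-.17*np.cos(a),.15+.17*np.sin(a); L=[]
    for y in np.linspace(-.143-.0375,-.143+.0375,12): L.append((*P(gx,y),gz,.012))
    for k in np.linspace(.15,1,20): L.append((*P(gx*k,-.143+.04),.15+(gz-.15)*k,.008))
    return np.array(L)
def clear(g,x,y,z,th=0.):
    q1=np.arctan2(y,x)-np.arcsin(.08/np.hypot(x,y)); A=np.array([np.cos(q1),np.sin(q1),0]);N=np.array([np.sin(q1),-np.cos(q1),0])
    X=np.array([x,y,z])+g[:,:1]*A+g[:,1:2]*N+g[:,2:]*[0,0,1]; L=lever(th)
    d,i=cKDTree(X).query(L[:,:3]); d=d-L[:,3]; k=d.argmin(); return d[k].round(3),g[i[k]].round(3),L[k].round(3)
E
python3 - <<'E'
from hull import *
g=hull(); np.save('g.npy',g)
for z0 in np.arange(0,.5,.05):
    k=g[(g[:,2]>=z0)&(g[:,2]<z0+.05)]
    if len(k): print(z0.round(2),len(k),'a',k[:,0].min().round(3),k[:,0].max().round(3),'r',k[:,1].min().round(3),k[:,1].max().round(3))
s,p,R=st(); print('now',clear(g,*p))
for px in(-.19,-.17,-.15,-.142,-.133,-.12,-.1): print(px,clear(g,*P(px,0),.0175),clear(g,*P(px,0),.03))
E
```

```text
0.0 19350 a -0.3 0.15 r -0.07 0.245
0.05 17269 a -0.3 0.135 r -0.07 0.245
0.1 18338 a -0.3 0.125 r -0.065 0.245
0.15 14838 a -0.3 0.11 r -0.07 0.245
0.2 16887 a -0.3 0.1 r -0.07 0.245
0.25 18342 a -0.3 0.09 r -0.075 0.245
0.3 17556 a -0.3 0.08 r -0.08 0.245
0.35 19835 a -0.3 0.195 r -0.085 0.245
0.4 22526 a -0.3 0.195 r -0.1 0.245
0.45 29990 a -0.3 0.195 r -0.1 0.245
now (np.float64(-0.008), array([0.1 , 0.07, 0.19]), array([ 0.47 , -0.314,  0.248,  0.012]))
-0.19 (np.float64(-0.004), array([0.09 , 0.065, 0.23 ]), array([ 0.471, -0.307,  0.248,  0.012])) (np.float64(-0.008), array([0.095, 0.065, 0.215]), array([ 0.471, -0.307,  0.248,  0.012]))
-0.17 (np.float64(-0.011), array([0.09 , 0.095, 0.23 ]), array([ 0.47 , -0.327,  0.248,  0.012])) (np.float64(-0.009), array([0.09 , 0.095, 0.22 ]), array([ 0.47 , -0.327,  0.248,  0.012]))
-0.15 (np.float64(-0.012), array([0.07 , 0.105, 0.23 ]), array([ 0.47 , -0.327,  0.248,  0.012])) (np.float64(-0.009), array([0.07 , 0.105, 0.22 ]), array([ 0.47 , -0.327,  0.248,  0.012]))
-0.142 (np.float64(-0.011), array([0.065, 0.115, 0.23 ]), array([ 0.469, -0.334,  0.248,  0.012])) (np.float64(-0.009), array([0.065, 0.115, 0.22 ]), array([ 0.469, -0.334,  0.248,  0.012]))
-0.133 (np.float64(-0.011), array([0.055, 0.12 , 0.23 ]), array([ 0.469, -0.334,  0.248,  0.012])) (np.float64(-0.009), array([0.055, 0.12 , 0.22 ]), array([ 0.469, -0.334,  0.248,  0.012]))
-0.12 (np.float64(-0.011), array([0.04, 0.12, 0.23]), array([ 0.47 , -0.327,  0.248,  0.012])) (np.float64(-0.009), array([0.04, 0.12, 0.22]), array([ 0.47 , -0.327,  0.248,  0.012]))
-0.1 (np.float64(-0.01), array([0.01, 0.11, 0.23]), array([ 0.471, -0.307,  0.248,  0.012])) (np.float64(-0.009), array([0.01, 0.11, 0.22]), array([ 0.471, -0.307,  0.248,  0.012]))
```

```bash
python3 -m jog '0.3 0 0 -0.06 0; 0.3 0 0.06 -0.12 0; 0.3 0 0.12 -0.14 0; 0.3 0 0.18 -0.14 0; 0.3 0 0.2 -0.14 0; 0.3 0 0.2 -0.14 0; 0.3 0 0.2 -0.14 0'
python3 -c "
from hull import *
s,p,R=st();print(p,s['qpos']);np.save('g1.npy',hull())"
python3 -m jog '0.3 0 0.06 0 0; 0.3 0 0.12 0 0; 0.3 0 0.18 0 0; 0.3 0 0.24 0 0; 0.3 0 0.28 0 0; 0.3 0 0.28 0 0; 0.3 0 0.28 0 0'
python3 -c "
from hull import *
s,p,R=st();print(p,s['qpos']);np.save('g2.npy',hull())"
python3 -m jog '0.3 -0.06 0 0.05 0; 0.3 -0.12 0 0.07 0; 0.3 -0.16 0 0.08 0; 0.3 -0.16 0 0.08 0; 0.3 -0.16 0 0.08 0'
python3 - <<'E'
from hull import *
s,p,R=st();print(p,s['qpos']);np.save('g3.npy',hull())
G=[set(map(tuple,np.round(np.load(f)*200).astype(int))) for f in('g.npy','g1.npy','g2.npy','g3.npy')]
I=G[0]&G[1]&G[2]&G[3]; g=np.array(sorted(I))/200; np.save('gi.npy',g); print(len(g))
for z0 in np.arange(0,.5,.025):
    k=g[(g[:,2]>=z0-.001)&(g[:,2]<z0+.024)]
    if len(k): print(z0.round(3),len(k),'a',k[:,0].min(),k[:,0].max(),'r',k[:,1].min(),k[:,1].max(), 'a|r>.06',k[k[:,1]>.06][:,0].max(initial=-9),'cnt',(k[:,1]>.06).sum())
for px in(-.19,-.17,-.15,-.142,-.133,-.12,-.1): print(px,clear(g,*P(px,0),.0175),clear(g,*P(px,0),.03))
E
```

```text
clock: 7.45
position: [0.4373, 0.0013, 0.1985]
ee_rot: [0.031, 1.0, -0.0, 0.0]
wrist_force: [-0.4, -0.2, -1.2]
grip_width: 0.0428
grip_force: 41.6
[0.43734887 0.00134723 0.1984962 ] [-1.80633892e-01  6.13462112e-02 -3.46868975e-01  1.16194617e+00
 -3.44996903e-04 -1.18393282e-01]
clock: 8.43
position: [0.4551, 0.2798, 0.1978]
ee_rot: [0.032, 0.999, -0.0, -0.0]
wrist_force: [-1.4, -0.0, -1.6]
grip_width: 0.0428
grip_force: 41.6
[0.4550963  0.27977856 0.19783397] [ 4.01119883e-01  2.47644486e-01 -1.25103650e-01  1.19920786e+00
 -4.03780982e-04  4.65279506e-01]
clock: 9.15
position: [0.6142, 0.2694, 0.1179]
ee_rot: [0.032, 0.999, -0.0, -0.001]
wrist_force: [-0.3, 0.3, -0.6]
grip_width: 0.0428
grip_force: 41.6
[0.61424189 0.26938982 0.11788708] [2.93684645e-01 5.48497588e-01 1.26368605e-01 1.15038409e+00
 1.47114783e-04 3.58673907e-01]
36805
0.0 1039 a -0.045 0.065 r -0.035 0.045 a|r>.06 -9.0 cnt 0
0.025 1062 a -0.04 0.06 r -0.045 0.055 a|r>.06 -9.0 cnt 0
0.05 968 a -0.035 0.06 r -0.05 0.055 a|r>.06 -9.0 cnt 0
0.075 938 a -0.03 0.06 r -0.045 0.06 a|r>.06 -9.0 cnt 0
0.1 1044 a -0.03 0.055
[... 1493 characters left out ...]
0.005, 0.055, 0.23 ]), array([ 0.471, -0.307,  0.248,  0.012])) (np.float64(0.041), array([0.02, 0.06, 0.19]), array([ 0.471, -0.307,  0.248,  0.012]))
-0.133 (np.float64(0.045), array([0.005, 0.055, 0.23 ]), array([ 0.471, -0.307,  0.248,  0.012])) (np.float64(0.039), array([0.02, 0.06, 0.19]), array([ 0.471, -0.307,  0.248,  0.012]))
-0.12 (np.float64(0.041), array([0.  , 0.06, 0.23]), array([ 0.471, -0.307,  0.248,  0.012])) (np.float64(0.036), array([0.02, 0.06, 0.19]), array([ 0.49 , -0.306,  0.234,  0.008]))
-0.1 (np.float64(0.035), array([0.02, 0.06, 0.19]), array([ 0.508, -0.307,  0.221,  0.008])) (np.float64(0.033), array([0.02, 0.06, 0.19]), array([ 0.502, -0.306,  0.226,  0.008]))
```

The hull shows the wrist is a slim column above the tool, with over 33 mm clearance from the lever. Going back to the throat.

```bash
python3 -c "
from h import *
x,y=P(-.191,0); go(x,y,.06,180+np.degrees(PR[2]))"
```

```text
t 9.25 pos [0.614  0.2705 0.1195] yaw 176.37 q [0.3  0.55 0.13 1.15 0.   0.36] F [-0.4 -0.3 -1.2] w 0.04281131781064587 gf 41.583698987960815
ROW shift [ 0.158  -0.4798  0.0592] turn 0.01
```

```bash
python3 -m jog '0.3 0.06 0 -0.02 0; 0.3 0.12 -0.03 -0.02 0; 0.3 0.158 -0.08 -0.02 0; 0.3 0.158 -0.14 -0.02 0; 0.3 0.158 -0.2 -0.02 0; 0.3 0.158 -0.26 -0.02 0; 0.3 0.158 -0.32 -0.02 0; 0.3 0.158 -0.38 -0.02 0; 0.3 0.158 -0.43 0 0; 0.3 0.158 -0.47 0.03 0; 0.3 0.158 -0.48 0.06 0; 0.3 0.158 -0.48 0.085 0; 0.3 0.158 -0.48 0.1 0; 0.3 0.158 -0.48 0.1 0'; python3 -c "
from h import *
x,y=P(-.191,0); go(x,y,.0175,180+np.degrees(PR[2]))
x,y=P(-.103,0); go(x,y,.0175,180+np.degrees(PR[2]))"
```

```text
clock: 11.0
position: [0.4258, -0.1972, 0.0186]
ee_rot: [0.031, 1.0, 0.0, -0.0]
wrist_force: [-0.4, -0.0, -1.0]
grip_width: 0.043
grip_force: 41.6
t 11.0 pos [ 0.4258 -0.1972  0.0186] yaw 176.43 q [-0.61  0.29 -0.55  0.72  0.   -0.54] F [-0.4 -0.  -1. ] w 0.043025126913588486 gf 41.60928726196289
ROW shift [-0.0003 -0.0012  0.0011] turn 0.07
t 11.0 pos [ 0.4258 -0.1972  0.0186] yaw 176.43 q [-0.61  0.29 -0.55  0.72  0.   -0.54] F [-0.4 -0.  -1. ] w 0.043025126913588486 gf 41.60928726196289
ROW shift [-0.0883 -0.0013  0.0011] turn 0.07
```

```bash
python3 -m jog '0.3 -0.01 -0.001 0 0; 0.3 -0.02 -0.001 0 0; 0.3 -0.03 -0.001 0 0; 0.3 -0.04 -0.001 0 0; 0.3 -0.05 -0.001 0 0; 0.3 -0.05 -0.001 0 0'; python3 -m jog '0.3 -0.01 0 0 0; 0.3 -0.02 0 0 0; 0.3 -0.03 0 0 0; 0.3 -0.038 0 0 0; 0.3 -0.038 0 0 0'
python3 - <<'E'
from h import *
x,y=P(-.153,0); go(x,y,.0175,180+np.degrees(PR[2]))
c=cam('top'); cv2.imwrite('pics/t3.png',cv2.resize(c['frame'][190:330,290:450,::-1],None,fx=4,fy=4,interpolation=cv2.INTER_CUBIC))
E
```

```text
clock: 11.75
position: [0.4775, -0.2025, 0.0182]
ee_rot: [0.031, 1.0, -0.0, 0.0]
wrist_force: [-0.7, -0.2, -1.1]
grip_width: 0.0428
grip_force: 41.6
clock: 12.38
position: [0.5152, -0.2049, 0.0183]
ee_rot: [0.031, 1.0, -0.0, 0.0]
wrist_force: [-0.7, -0.0, -1.2]
grip_width: 0.0431
grip_force: 41.6
t 12.375 pos [ 0.5152 -0.2049  0.0183] yaw 176.42 q [-0.52  0.43 -0.34  0.8   0.   -0.46] F [-0.7 -0.  -1.2] w 0.04313439953338537 gf 41.62406802177429
ROW shift [0.0515 0.0008 0.0007] turn 0.06
```

View pics/t3.png

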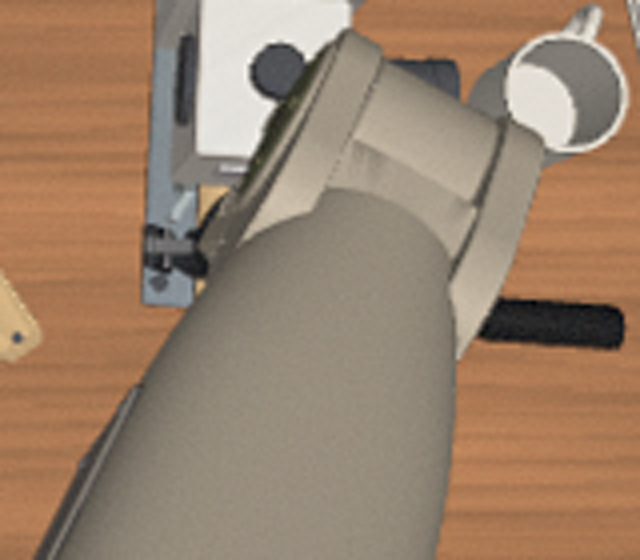

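The plate is inside the throat with no side force. Setting it down on the bed and regripping near the round end.

```bash
python3 -m jog '0.3 0 0 0.0015 0; 0.3 0 0 0.003 0; 0.3 0 0 0.003 0'; python3 -m jog '0.7 0 0 0 0; 0.8 0 0 0 0; 0.8 0 0 0 0; 0.8 0 0 0 0; 0.8 0.02 0 0 0; 0.8 0.04 0 0 0; 0.8 0.05 0 0 0; 0.8 0.05 0 0 0; 0.3 0.05 0 0 0; 0.3 0.05 0 0 0; 0.3 0.05 0 0 0; 0.3 0.05 0 0 0'; python3 -c "
from h import *
x,y=P(-.103,0); go(x,y,.016,180+np.degrees(PR[2]))"
```

```text
clock: 12.8
position: [0.5142, -0.2046, 0.0152]
ee_rot: [0.031, 1.0, 0.0, -0.0]
wrist_force: [-0.1, -0.3, -1.4]
grip_width: 0.0426
grip_force: 41.7
clock: 14.3
position: [0.4655, -0.202, 0.0157]
ee_rot: [0.031, 1.0, -0.0, 0.001]
wrist_force: [1.1, 0.4, 4.6]
grip_width: 0.0427
grip_force: 42.5
t 14.3 pos [ 0.4655 -0.202   0.0157] yaw 176.41 q [-0.57  0.36 -0.47  0.75  0.   -0.51] F [1.1 0.4 4.6] w 0.04266609876042155 gf 42.483772449195385
ROW shift [-0.0483  0.001  -0.0002] turn 0.05
```

```bash
python3 -m jog '0.3 -0.01 0 0 0; 0.3 -0.02 0 0 0; 0.3 -0.03 0 0 0; 0.3 -0.038 0 0 0; 0.3 -0.044 0 0 0; 0.3 -0.044 0 0 0'; python3 -m jog '0.3 -0.002 0 0 0; 0.3 -0.004 0 0 0; 0.3 -0.004 0 0 0';python3 -m jog '0.3 -0.002 0 0 0; 0.3 -0.004 0 0 0; 0.3 -0.004 0 0 0'
```

```text
clock: 15.05
position: [0.5065, -0.204, 0.0158]
ee_rot: [0.032, 0.999, -0.0, -0.002]
wrist_force: [-8.4, 0.9, 14.0]
grip_width: 0.0431
grip_force: 43.7
clock: 15.42
position: [0.5096, -0.2042, 0.0157]
ee_rot: [0.032, 0.999, 0.0, -0.003]
wrist_force: [-10.6, 0.5, 15.3]
grip_width: 0.0429
grip_force: 43.8
clock: 15.8
position: [0.5136, -0.2044, 0.0158]
ee_rot: [0.032, 0.999, 0.0, -0.003]
wrist_force: [-10.6, 0.3, 14.7]
grip_width: 0.0432
grip_force: 43.7
```

```bash
python3 -m jog '0.3 -0.002 0 0 0; 0.3 -0.002 0 0 0';python3 -m jog '0.3 -0.002 0 0 0; 0.3 -0.002 0 0 0';python3 -m jog '0.3 -0.002 0 0 0; 0.3 -0.002 0 0 0'
```

```text
clock: 16.05
position: [0.5137, -0.2044, 0.0158]
ee_rot: [0.032, 0.999, -0.0, -0.004]
wrist_force: [-15.4, 0.4, 19.4]
grip_width: 0.043
grip_force: 44.3
clock: 16.3
position: [0.5137, -0.2044, 0.0157]
ee_rot: [0.032, 0.999, -0.0, -0.006]
wrist_force: [-20.7, -0.1, 24.4]
grip_width: 0.0427
grip_force: 44.8
clock: 16.55
position: [0.5137, -0.2043, 0.0157]
ee_rot: [0.032, 0.999, -0.0, -0.008]
wrist_force: [-25.9, -1.5, 28.5]
grip_width: 0.043
grip_force: 45.4
```

```bash
python3 -m jog '0.3 0.003 0 0 0; 0.3 0.005 0 0 0; 0.8 0.005 0 0 0; 0.8 0.005 0 0 0; 0.8 0.005 0 0 0; 0.8 0.005 0 0 0'; python3 -m jog '0.8 0.01 0 -0.04 0; 0.8 0.02 0.02 -0.1 0; 0.8 0.02 0.02 -0.16 0; 0 0.02 0.02 -0.22 0; 0 0.02 0.02 -0.27 0; 0 0.02 0.02 -0.31 0; 0 0.02 0.02 -0.31 0; 0 0.02 0.02 -0.31 0'
python3 - <<'E'
from h import *
x,y=P(-.139,-.143); go(x,y,.29,180+np.degrees(PR[2]))
c=cam('side'); cv2.imwrite('pics/s4.png',cv2.resize(c['frame'][100:250,240:400,::-1],None,fx=4,fy=4,interpolation=cv2.INTER_CUBIC))
# expected pixel positions (crop) of home plate's round end top corners & spot
for q in[(-.122,.012,.03),(-.122,-.012,.03),(-.122,0,.03),(-.052,.022,.03),(-.13,.055,.014)]: print(q,(proj(c,[*P(q[0],q[1]),q[2]])-[240,100])*4)
E
```

```text
clock: 17.3
position: [0.5176, -0.2048, 0.015]
ee_rot: [0.031, 1.0, 0.0, -0.0]
wrist_force: [-0.6, -0.2, 0.4]
grip_width: 0.0686
grip_force: 0.0
clock: 18.3
position: [0.4987, -0.1836, 0.3245]
ee_rot: [0.031, 1.0, 0.0, -0.0]
wrist_force: [0.0, 0.2, 0.6]
grip_width: -0.0002
grip_force: 0.0
t 18.3 pos [ 0.4987 -0.1836  0.3245] yaw 176.4 q [-0.5   0.22  0.15  1.5   0.   -0.44] F [0.  0.2 0.6] w -0.00016812304034292903 gf 0.0
ROW shift [ 0.0197 -0.1624  0.0344] turn 0.04
(-0.122, 0.012, 0.03) [386.3611173  454.03327381]
(-0.122, -0.012, 0.03) [399.40704289 431.36004551]
(-0.122, 0, 0.03) [392.92476636 442.62594877]
(-0.052, 0.022, 0.03) [288.73458917 429.57289554]
(-0.13, 0.055, 0.014) [371.01153108 515.20142924]
```

View pics/s4.png

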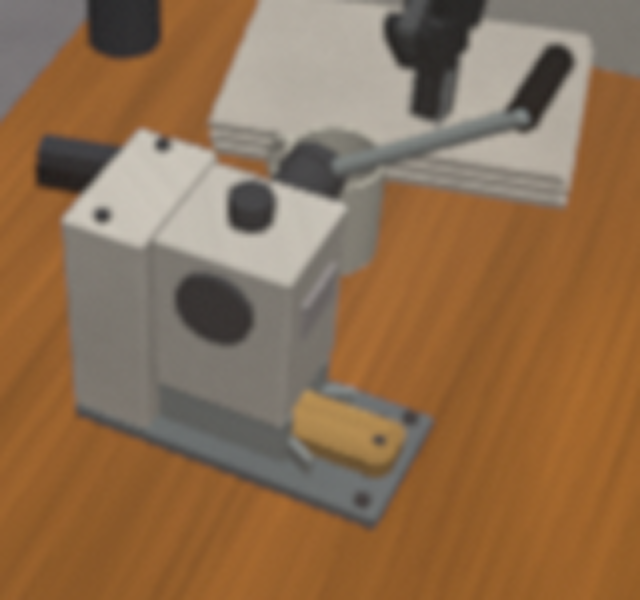

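The side view shows the plate in the throat with its spot at crop (379,440), so I'll measure how far in it is.

```bash
cat > spot.py <<'E'
from h import *
np.set_printoptions(precision=4,suppress=True)
def inP(X): 
    d=np.array(X[:2])-PR[:2]; C,S=np.cos(PR[2]),np.sin(PR[2]); return np.array([C*d[0]+S*d[1],-S*d[0]+C*d[1]])*1000
for n in('side','top'):
    c=cam(n); g=cv2.cvtColor(c['frame'],cv2.COLOR_RGB2GRAY).astype(float)
    for q,nm in(((-.106,0,.03),'spot'),((-.117,.042,.014),'boltL'),((-.117,-.042,.014),'boltR')):
        u,v=proj(c,[*P(q[0],q[1]),q[2]]).round().astype(int); k=g[v-5:v+6,u-5:u+6]; b=np.median(k)
        wt=np.clip(b-k-15,0,None); yy,xx=np.mgrid[-5:6,-5:6]
        if wt.sum()<20: print(n,nm,'none');continue
        X=pix2w(c,u+(wt*xx).sum()/wt.sum(),v+(wt*yy).sum()/wt.sum(),q[2]); print(n,nm,inP(X),b)
    m=[r for r in finder.recognise('name_plate',n)]
    for r in m[:3]: print(n,r['score'],inP(w(c,r['position'])))
E
python3 spot.py
python3 - <<'E'
import cv2,sys
from h import *
# same for start pictures: spot and holder reference
c=cam('top'); 
for n in('top','side'):
    c=cam(n); g=cv2.imread(f'pics/{n}0.png',0).astype(float)
    for X0,nm in(((.4644,.1093,.024),'spot0'),((*P(-.117,.042),.014),'boltL0'),((*P(-.117,-.042),.014),'boltR0')):
        u,v=proj(c,X0).round().astype(int);k=g[v-5:v+6,u-5:u+6];b=np.median(k);wt=np.clip(b-k-25,0,None);yy,xx=np.mgrid[-5:6,-5:6]
        print(n,nm,pix2w(c,u+(wt*xx).sum()/wt.sum(),v+(wt*yy).sum()/wt.sum(),X0[2]).round(4),wt.sum())
E
```

```text
side spot [-111.6985    5.8154] 134.0
side boltL [-116.7701   49.8903] 107.0
side boltR [-118.3261  -43.2167] 107.0
side 0.93 [-91.5736   5.8371]
side 0.59 [-116.1862  174.8437]
side 0.39 [-122.7296  526.8291]
top spot [-97.6916  -0.6583] 157.0
top boltL [-116.7706   47.015 ] 135.0
top boltR [-104.8121  -30.5443] 84.0
top 0.67 [-118.406   168.0376]
top 0.53 [-106.4419    2.4241]
top spot0 [0.4641 0.1093 0.024 ] 477.0
top boltL0 [ 0.5044 -0.1566  0.014 ] 550.0
top boltR0 [ 0.4975 -0.2466  0.014 ] 415.0
side spot0 [0.4614 0.111  0.024 ] 267.0
side boltL0 [ 0.5029 -0.1557  0.014 ] 97.0
side boltR0 [ 0.4962 -0.2463  0.014 ] 74.0
```

The 25 N solid stop at TCP x=.5137 matches the expected home position, and after opening the gripper moved past that point freely, so it was the plate that was stopped. Next, the lever.

```bash
python3 -m jog '0 0.02 -0.06 0 0; 0 0.02 -0.12 0 0; 0 0.02 -0.165 0 0; 0 0.02 -0.167 0.02 0; 0 0.02 -0.167 0.034 0; 0 0.02 -0.167 0.034 0'
python3 - <<'E'
from h import *
for x,z in((-.139,.2595),(-.160,.220),(-.169,.177),(-.167,.1325),(-.154,.08)): go(*P(x,-.148),z,180+np.degrees(PR[2]))
c=cam('top'); cv2.imwrite('pics/t5.png',cv2.resize(c['frame'][190:330,310:470,::-1],None,fx=4,fy=4,interpolation=cv2.INTER_CUBIC))
E
```

```text
clock: 19.45
position: [0.4678, -0.3481, 0.2899]
ee_rot: [0.031, 1.0, 0.001, -0.001]
wrist_force: [0.1, 0.4, 0.6]
grip_width: 0.0002
grip_force: 0.0
t 19.45 pos [ 0.4678 -0.3481  0.2899] yaw 176.43 q [-0.78  0.33  0.21  1.45  0.   -0.72] F [0.1 0.4 0.6] w 0.0002302368119939031 gf 0.0
ROW shift [-0.0008 -0.0013  0.0304] turn 0.07
t 19.45 pos [ 0.4678 -0.3481  0.2899] yaw 176.43 q [-0.78  0.33  0.21  1.45  0.   -0.72] F [0.1 0.4 0.6] w 0.0002302368119939031 gf 0.0
ROW shift [ 0.0201 -0.0014  0.07  ] turn 0.07
t 19.45 pos [ 0.4678 -0.3481  0.2899] yaw 176.43 q [-0.78  0.33  0.21  1.45  0.   -0.72] F [0.1 0.4 0.6] w 0.0002302368119939031 gf 0.0
ROW shift [ 0.029  -0.0015  0.113 ] turn 0.07
t 19.45 pos [ 0.4678 -0.3481  0.2899] yaw 176.43 q [-0.78  0.33  0.21  1.45  0.   -0.72] F [0.1 0.4 0.6] w 0.0002302368119939031 gf 0.0
ROW shift [ 0.0269 -0.0016  0.1575] turn 0.07
t 19.45 pos [ 0.4678 -0.3481  0.2899] yaw 176.43 q [-0.78  0.33  0.21  1.45  0.   -0.72] F [0.1 0.4 0.6] w 0.0002302368119939031 gf 0.0
ROW shift [ 0.0138 -0.0017  0.21  ] turn 0.07
```

View pics/t5.png

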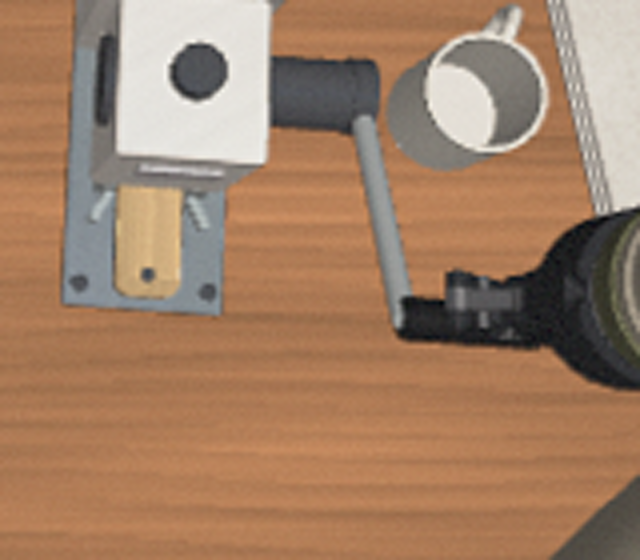

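The plate's round end at (147,298) is about 8 mm inside the bed's front edge, as it should be at home. The fingers are over the lever grip at (480,320). Swinging it down.

```bash
python3 -m jog '0 0 0 0.02 0; 0 0.001 0 0.032 0; 0 0.008 0 0.045 0; 0 0.014 0 0.057 0; 0 0.02 0 0.07 0; 0 0.02 0 0.07 0'
```

```text
clock: 20.25
position: [0.4465, -0.3473, 0.2221]
ee_rot: [0.032, 1.0, -0.0, -0.001]
wrist_force: [-6.3, 1.8, 8.2]
grip_width: -0.0003
grip_force: 4.0
```

```bash
python3 -m jog '0 0.004 0 0.014 0; 0 0.007 0 0.028 0; 0 0.009 0 0.043 0; 0 0.009 0 0.058 0; 0 0.0085 0 0.073 0; 0 0.007 0 0.0875 0; 0 0.003 0 0.102 0; 0 -0.001 0 0.117 0; 0 -0.004 0 0.13 0; 0 -0.006 0 0.14 0; 0 -0.006 0 0.14 0; 0 -0.006 0 0.14 0'
```

```text
clock: 21.75
position: [0.4543, -0.3487, 0.0881]
ee_rot: [0.031, 1.0, -0.002, 0.001]
wrist_force: [-12.8, 7.7, 38.8]
grip_width: -0.0002
grip_force: 19.7
```

It is at the stop, with 39 N at the fingers. Easing it back up along the arc.

```bash
python3 -m jog '0 0 0 -0.006 0; 0 0.001 0 -0.015 0; 0 0.005 0 -0.03 0; 0 0.009 0 -0.045 0; 0 0.013 0 -0.06 0; 0 0.0145 0 -0.075 0; 0 0.015 0 -0.09 0; 0 0.014 0 -0.105 0; 0 0.011 0 -0.12 0; 0 0.006 0 -0.14 0; 0 0 0 -0.155 0; 0 -0.01 0 -0.17 0; 0 -0.014 0 -0.19 0; 0 -0.014 0 -0.21 0; 0 -0.014 0 -0.23 0; 0 -0.014 0 -0.24 0; 0 -0.014 0 -0.24 0'
python3 - <<'E'
from h import *
go(*P(-.115,0),.33,180+np.degrees(PR[2]))
c=cam('top'); cv2.imwrite('pics/t6.png',cv2.resize(c['frame'][190:330,310:470,::-1],None,fx=4,fy=4,interpolation=cv2.INTER_CUBIC))
E
```

```text
clock: 23.88
position: [0.4683, -0.3491, 0.3214]
ee_rot: [0.031, 1.0, -0.0, -0.0]
wrist_force: [0.1, -0.2, -1.1]
grip_width: -0.0002
grip_force: 0.0
t 23.875 pos [ 0.4683 -0.3491  0.3214] yaw 176.4 q [-0.78  0.33  0.29  1.53 -0.   -0.72] F [ 0.1 -0.2 -1.1] w -0.0001830247025410797 gf 0.0
ROW shift [-0.0243  0.1477 -0.0086] turn 0.04
```

View pics/t6.png

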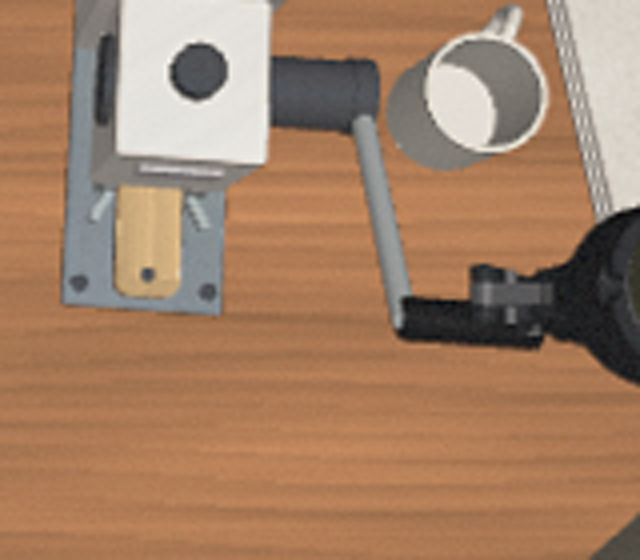

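The lever is back up and the plate is still home (round end at (147,298)). Going to fetch the plate.

```bash
python3 -m jog '0.8 0 0.05 0 0; 0.8 -0.01 0.1 0 0; 0.8 -0.031 0.147 0 0; 0.8 -0.031 0.1475 0.05 0; 0.8 -0.031 0.1475 0.11 0; 0.8 -0.031 0.1475 0.17 0; 0.8 -0.031 0.1475 0.22 0; 0.8 -0.031 0.1475 0.26 0; 0.8 -0.031 0.1475 0.28 0; 0.8 -0.031 0.1475 0.295 0; 0.8 -0.031 0.1475 0.304 0; 0.8 -0.031 0.1475 0.304 0'; python3 -c "
from h import *
go(*P(-.106,0),.017,180+np.degrees(PR[2]))"
```

```text
clock: 25.42
position: [0.5083, -0.2037, 0.017]
ee_rot: [0.031, 1.0, 0.0, -0.0]
wrist_force: [-0.9, 0.4, 0.6]
grip_width: 0.0681
grip_force: 0.0
t 25.425 pos [ 0.5083 -0.2037  0.017 ] yaw 176.4 q [-0.53  0.42 -0.36  0.79  0.   -0.46] F [-0.9  0.4  0.6] w 0.0681133225260697 gf 0.0
ROW shift [-0.0025  0.0001 -0.    ] turn 0.04
```

Grip, pull back 50 mm, release, shift forward, regrip near the middle.

```bash
python3 -m jog '0.3 0 0 0 0; 0.3 0 0 0 0; 0.3 0 0 0 0; 0.3 0 0 0 0; 0.3 0.01 0 0 0; 0.3 0.025 0 0 0; 0.3 0.04 0 0 0; 0.3 0.05 0 0 0; 0.3 0.05 0 0 0; 0.8 0.05 0 0 0; 0.8 0.05 0 0 0; 0.8 0.05 0 0 0'; python3 -m jog '0.8 -0.02 0 0 0; 0.8 -0.04 0 0 0; 0.8 -0.049 0 0 0; 0.8 -0.049 0 0 0; 0.3 -0.049 0 0 0; 0.3 -0.049 0 0 0; 0.3 -0.049 0 0 0; 0.3 -0.049 0 0 0'; python3 -m jog '0.3 0.015 0 -0.001 0; 0.3 0.03 0 -0.001 0; 0.3 0.05 0 -0.001 0; 0.3 0.07 0 -0.001 0; 0.3 0.09 0 -0.001 0; 0.3 0.1 0 -0.02 0; 0.3 0.1 0 -0.06 0; 0.3 0.1 0 -0.1 0; 0.3 0.1 0 -0.1 0'
```

```text
clock: 26.92
position: [0.4578, -0.2003, 0.0167]
ee_rot: [0.031, 1.0, 0.0, -0.001]
wrist_force: [0.6, 0.2, -0.5]
grip_width: 0.0682
grip_force: 0.0
clock: 27.92
position: [0.5069, -0.2037, 0.0173]
ee_rot: [0.032, 1.0, 0.0, -0.0]
wrist_force: [-1.2, -0.3, 2.3]
grip_width: 0.0427
grip_force: 41.8
clock: 29.05
position: [0.4087, -0.1987, 0.1201]
ee_rot: [0.032, 0.999, -0.002, 0.003]
wrist_force: [0.4, 1.1, -1.1]
grip_width: 0.0429
grip_force: 41.5
```

Run:
```python
from h import *
c=cam('side'); cv2.imwrite('pics/s7.png',c['frame'][:,:,::-1])
# tray from start picture: dark region polygon at rim height, top camera
c=cam('top'); b=cv2.imread('pics/top0.png'); m=((b.max(2)<50)*255).astype(np.uint8); m[:200]=0;m[320:]=0;m[:,:105]=0;m[:,190:]=0
m=cv2.morphologyEx(m,cv2.MORPH_CLOSE,np.ones((5,5)))
n,l,s,ce=cv2.connectedComponentsWithStats(m); k=1+s[1:,4].argmax(); v,u=np.nonzero(l==k)
box=cv2.boxPoints(cv2.minAreaRect(np.stack([u,v],1).astype(np.float32))); print(box)
W=np.array([pix2w(c,*q,.025)[:2] for q in box]); print(W,W.mean(0),np.linalg.norm(W-np.roll(W,1,0),axis=1)); e=np.array([W[i]-W[i-1] for i in range(4)]); print(np.degrees(np.arctan2(e[:,1],e[:,0])))
```

```text
[[109.63934 214.30344]
 [170.95816 208.32112]
 [180.0047  301.0483 ]
 [118.68588 307.03064]]
[[0.62768836 0.44741165]
 [0.64533021 0.27896817]
 [0.39457376 0.23993992]
 [0.37849642 0.401192  ]] [0.51152219 0.34187793] [0.25344207 0.16936481 0.2537755  0.16205158]
[  10.50770319  -84.02095357 -171.15334565   95.6937527 ]
```

View pics/s7.png

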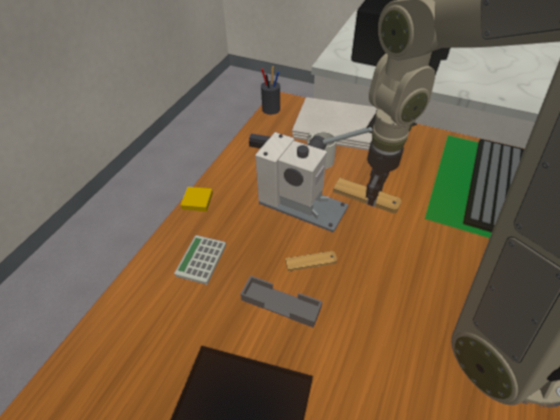

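The plate is held level at (366,195) in the side view; lever and bystanders are untouched. Tray centre is about (.511,.342), yaw about 8°.

```bash
python3 -c "
from h import *
go(.494,.339,.12,188)"
```

```text
t 29.15 pos [ 0.407  -0.1973  0.1171] yaw 176.38 q [-0.63  0.15 -0.46  0.96  0.   -0.57] F [-1.3 -0.6 -1.5] w 0.04265267201056096 gf 41.47194743156433
ROW shift [-0.053   0.5408 -0.0029] turn -11.62
```

```bash
python3 -m jog '0.3 0 0.05 0 0; 0.3 0 0.1 0 0; 0.3 0 0.16 0 0; 0.3 0 0.22 0 0; 0.3 -0.02 0.28 0 -4; 0.3 -0.04 0.34 0 -8; 0.3 -0.053 0.4 0 -11.6; 0.3 -0.053 0.46 0 -11.6; 0.3 -0.053 0.51 0 -11.6; 0.3 -0.053 0.54 0 -11.6; 0.3 -0.053 0.541 0 -11.6; 0.3 -0.053 0.541 0.02 -11.6; 0.3 -0.053 0.541 0.05 -11.6; 0.3 -0.053 0.541 0.07 -11.6; 0.3 -0.053 0.541 0.08 -11.6; 0.3 -0.053 0.541 0.08 -11.6'
python3 - <<'E'
from h import *
go(.494,.339,.01,188)
c=cam('top'); cv2.imwrite('pics/t8.png',cv2.resize(c['frame'][190:330,90:250,::-1],None,fx=4,fy=4,interpolation=cv2.INTER_CUBIC))
E
```

```text
clock: 31.15
position: [0.4937, 0.3379, 0.0362]
ee_rot: [-0.069, 0.998, -0.001, -0.001]
wrist_force: [-0.5, 0.2, -1.2]
grip_width: 0.0431
grip_force: 41.5
t 31.15 pos [0.4937 0.3379 0.0362] yaw 187.95 q [ 0.47  0.48 -0.2   0.89 -0.    0.33] F [-0.5  0.2 -1.2] w 0.04305203938593549 gf 41.48384213447571
ROW shift [-0.0005  0.0011  0.0262] turn -0.05
```

View pics/t8.png

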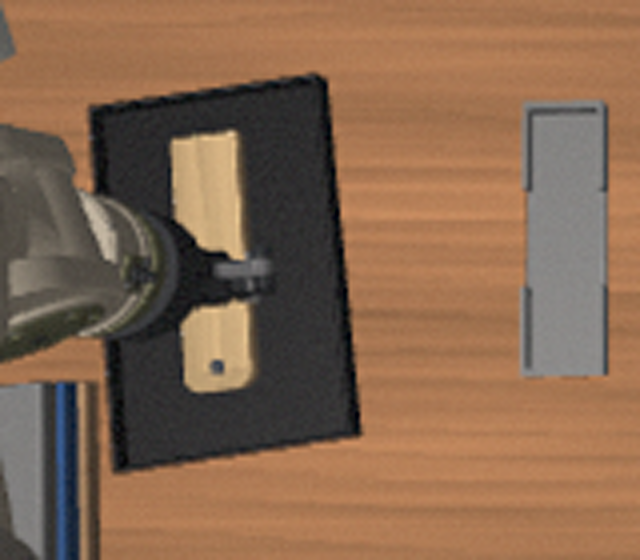

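The plate hangs well inside the tray, from (205,135) to (217,390). Lowering until contact.

```bash
python3 -m jog '0.3 0 0 0.01 0; 0.3 0 0 0.02 0; 0.3 0 0 0.025 0; 0.3 0 0 0.027 0; 0.3 0 0 0.027 0'; python3 -m jog '0.3 0 0 0.001 0; 0.3 0 0 0.001 0'; python3 -m jog '0.3 0 0 0.001 0; 0.3 0 0 0.001 0'
```

```text
clock: 31.82
position: [0.4946, 0.3391, 0.0102]
ee_rot: [-0.07, 0.998, 0.0, -0.0]
wrist_force: [-0.1, -0.1, -1.3]
grip_width: 0.0429
grip_force: 41.5
clock: 32.08
position: [0.4948, 0.3392, 0.0095]
ee_rot: [-0.07, 0.998, 0.0, 0.0]
wrist_force: [-0.1, 0.2, -0.4]
grip_width: 0.0432
grip_force: 41.5
clock: 32.33
position: [0.4945, 0.3391, 0.0083]
ee_rot: [-0.07, 0.998, -0.0, -0.0]
wrist_force: [0.4, 0.2, -1.2]
grip_width: 0.0429
grip_force: 41.5
```

```bash
python3 -m jog '0.3 0 0 0.001 0; 0.3 0 0 0.001 0'; python3 -m jog '0.3 0 0 0.001 0; 0.3 0 0 0.001 0'
```

```text
clock: 32.58
position: [0.4947, 0.3392, 0.0073]
ee_rot: [-0.07, 0.998, 0.0, 0.0]
wrist_force: [0.2, 0.4, -0.4]
grip_width: 0.0428
grip_force: 41.5
clock: 32.83
position: [0.4947, 0.3392, 0.0073]
ee_rot: [-0.07, 0.998, 0.0, 0.0]
wrist_force: [-2.0, -2.1, 7.3]
grip_width: 0.0429
grip_force: 42.2
```

Contact. Releasing and rising.

```bash
python3 -m jog '0.45 0 0 0 0; 0.6 0 0 0 0; 0.8 0 0 0 0; 0.8 0 0 0 0; 0.8 0 0 0 0; 0.8 0 0 -0.02 0; 0.8 0 0 -0.06 0; 0.8 0 0 -0.12 0; 0.8 0 0 -0.18 0; 0.8 0.06 0 -0.22 0; 0.8 0.06 0 -0.25 0; 0.8 0.06 0 -0.25 0; 0.8 0.06 0 -0.25 0'
python3 - <<'E'
from h import *
s,p,R=st(); print(s['clock'],p,s['wrist_force'])
c=cam('top'); cv2.imwrite('pics/t9.png',c['frame'][:,:,::-1])
E
```

```text
clock: 34.45
position: [0.4353, 0.3308, 0.2559]
ee_rot: [-0.07, 0.998, 0.0, 0.0]
wrist_force: [-0.2, -0.1, -1.0]
grip_width: 0.0681
grip_force: 0.0
34.45 [0.43529221 0.33076066 0.25588207] [-0.21832652 -0.06722328 -0.99928796]
```

View pics/t9.png

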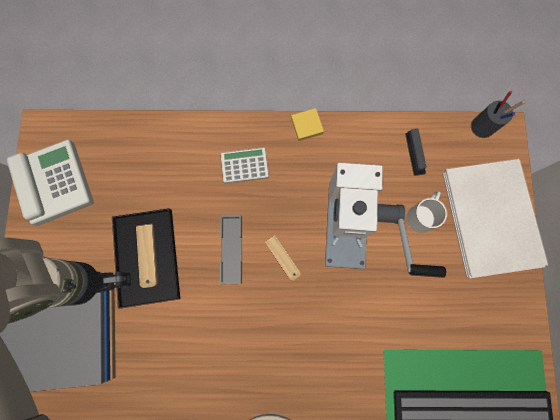

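The plate lies in the tray at (147,255), the lever is up, the bystanders are in place and the gripper is clear.

```bash
python3 -c "
from rig import ticket
print(ticket.finish_job())"
```

```text
the job is handed in; nothing more can be done
None
```

The job is handed in (no verdict was returned): the plate was pushed home against the stop, stamped with a full lever stroke and laid flat in the black tray; the last picture shows the lever back up and the calculator and mug in place.

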